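# Dock a coffee grinder and take off its burr cap, thread hand unknown

## Robot

A 7-joint arm with a two-finger parallel gripper is mounted at the origin on a cart in front of the work surface, level with it; the furniture and walls round the work are solid. World frame = base frame: x ahead of the robot, y to its left, z up, the work surface at z = 0. Lengths are in mm, angles in rad, forces in N, time in s.
With the tool pointing down it reaches from about 350 to 900 mm from the base axis. Payload 7.2 kg.
Tool frame: the origin (TCP) lies between the finger pads, 19 mm behind the fingertips; this is the grasp point; z points along the fingers, y is the line along which they close (so a half turn about z gives the same grasp; the last joint's range is limited). The gripper opens to 88 mm and grips with 3 to 60 N. Pads are 20 mm wide; open, the fingers measure 115 mm over their backs; the gripper's body (75 mm by 178 mm) begins 61 mm behind the grasp point.
Start: joints at [-1.411, 0.411, -0.013, 1.596, 0.006, 1.134, -0.082], TCP at [141.156, 608.854, 241.353] pointing down, gripper open.
Joint ranges: [-2.95, 2.95], [-0.29, 1.99], [-1.47, 1.44], [0.14, 2.54], [-1.03, 4.17], [0.13, 1.85], [-2.86, 2.86]. Speed limits (rad/s): [2.39, 2.39, 3.01, 3.01, 3.14, 3.14, 3.14].

## Interface

Orientations are given as a unit quaternion [x, y, z, w].
In Python, from plant import status, eyes, ticket gives the robot as it stands.
- The arm moves only by the tool servo_tool, never from a script. Its argument "deltas" is a list that holds one entry, the list of rows, each a list of 6 numbers: the shift along the tool's x, y, z in cm, then the turn, a rotation vector about the tool's x, y, z in degrees. A call has 1 to 20 rows; each row shifts and turns the commanded pose from where the row before left it, along the tool's axes as they then stand; what a row does not reach is not made up. A row lasts 1/12 s, in which the tool goes at most 41.7 mm and 7.16 degrees, less where a joint would pass 70% of its speed; a pose out of reach is approached as far as the arm can. A call with a gripper value outside its range is refused whole. "gripper" is the closure, from 0 (fully open) to 1 (shut), set as the call begins (left out, the last holds). The fingers move at their own pace and stop on an object; "squeeze" is the grip in N (left out, the last holds). Time passes only in rows, so rows that do not move let the fingers close. It gives the time, the measured TCP pose, the force, the opening and the grip force at its end, in the units of the state.
- status.observe(): the state, without advancing time (a new reading comes with each control period).
- eyes.get_image(name): name is "scene" or "side" or "wrist"; returns a dict with "color" (400x640x3 uint8, red, green, blue), "z_map" (400x640 float32, mm along the optical axis (not along the pixel's ray), 0 where there is no reading), "vfov" (degrees; the focal length in pixels is half the picture's height over the tangent of half this angle, whatever the lens; pixels are square), "cx", "cy" (the principal point, pixels), "extrinsics" (4x4, takes a point from world to camera coordinates). Camera axes: x right, y down, z forward; pixel columns grow to the right and rows downward; lengths in mm; the calibration is good to about 2 mm. A picture is of the moment at which its call begins.
- ticket.job_done(): hands the job in; it is judged then, once.
The state is a dict: "time": time; "joint_pos": joint angles; "joint_vel": joint speeds; "tau": joint torques, N m; "position": TCP position; "ee_rot": TCP orientation; "wrist_force": force on the tool from outside, world axes, zero at the start; "wrist_torque": the same for the moment, N m; "width": opening from 0.0 (shut) to 1.0 (fully open); "grasp_force": force on a finger pad.
Only numpy, scipy, OpenCV 4.12 (cv2) and the standard library are available. Lean on these libraries where they do the work, as an engineer would, in place of code of your own. Each camera call takes 0.05 s, during which the arm holds its last target. There are 200 camera calls.

## Task

The coffee grinder's burrs need brushing: slide the grinder along the worktop into the wooden holding frame until its foot sits fully home between the rails and against the back rail, so that it cannot turn. Then unscrew the ribbed burr cap: it may have a left-hand or a right-hand thread and nothing outside shows which, so try it both ways, and lift it off. Finish while still holding the cap upright in the fingers, straight above the grinder and at least 5 cm clear of where it sat; the grinder stays standing in the frame, it is never lifted or tipped, and the things around it are left alone.

Things in the scene. Friction and masses are not known exactly. Their poses are not given: they have to be found in the camera images.
- holder: U-shaped wooden frame fixed to the worktop, open toward the robot: back rail and two side rails with white nylon glides, 14 mm thick, 20 mm high, 71 mm apart inside. Origin: on the worktop where the centre of the grinder's foot lies when home; x points from the mouth to the back rail (push direction), y left; the back rail's face is at x = +33 mm.
- holder_mouth (a point): Middle of the frame's mouth on the worktop, 75 mm before the holder's origin, between the splayed rail ends (97 mm apart there; they lead in at 17 degrees). Outside the side rails stand two suction feet with levers, 24 mm high, reaching 101 mm left and right of the middle.
- grinder: Compact coffee grinder without hopper, loose before the frame's mouth, about 0.7 kg: square aluminium body 66 x 66 mm, 60 mm high, slides easily; button on the front (-x) face. On top a steel neck, 34 mm across, rim 86 mm up, covered by the cap. To take it by its sides keep the TCP about 52 mm up (above the rails, palm above the cap). Origin: centre of underside; x to its rear.
- cap: Black ribbed cap, 58 mm across, 28 mm high, 70 g, on the grinder's neck. Origin: centre of its underside, 64 mm up when seated (top 92 mm). The wrong way it turns about 16 degrees to a hard stop; the right way about 75 degrees to a hard stop, climbing 4 mm, where, eased off the stop, it lifts straight off (from 65 degrees on; before that the thread holds it).
- cap_grip (a point): On the cap's axis 21 mm above its underside: height for the TCP to grip the ribbed skirt (85 mm up when seated). Which way the cap unscrews differs from start to start and cannot be seen; its starting angle says nothing.
- moka: Aluminium moka pot, 174 mm high, standing on the hob at the right; origin under its middle. Leave alone.
- mug: Cream mug with a handle, 86 mm across, 90 mm high, right of the work. Leave alone.
- small_cup: Stack of small grey cups, 64 mm across, 90 mm high, at the right. Leave alone.
- coffee_jar: Cream stoneware jar, 91 mm across, 82 mm high, left of the work. Leave alone.
- coffee_jar_lid: Dark cork lid, 79 mm across, 22 mm high, lying beside the jar. Leave alone.
- brush: Wooden brush, 152 x 56 x 46 mm, at the left front. Leave alone.
- spoon: Teaspoon, 138 x 27 x 13 mm, lying at the right front. Leave alone.
Not all that is in view belongs to the job. There is more than one size of the cap; the one meant has the size given above.

How it is judged (in metres and radians):
On the way:
1. the grinder stands home in the frame with the cap still screwed on (x of grinder in the frame of holder above -0.004 m and angle between the x axis of grinder and the x axis of holder, either way round below 0.1 rad and z of cap in the frame of grinder below 0.0665 m and height (world z) of grinder below 0.004 m), for 0.2 s.
At the end, for the whole second after the job is handed in: The fingers hold the cap still and upright (within 17 degrees), within 4 cm of straight above the grinder and at least 48 mm above its seat, touching the grinder nowhere; the grinder stands flat in the frame, within 6 mm of the back rail and square to it within 7 degrees (z of cap in the frame of grinder above 0.112 m and horizontal distance between cap and grinder below 0.04 m and angle between cap's own z axis and vertical below 0.3 rad and contact force between cap and the fingers above 1 N and contact force between cap and grinder below 0.05 N and linear speed of cap below 0.02 m/s and x of grinder in the frame of holder above -0.006 m and angle between the x axis of grinder and the x axis of holder, either way round below 0.12 rad and angle between grinder's own z axis and vertical below 0.05 rad and height (world z) of grinder below 0.004 m); the arm keeps its last pose, push and grip.
It fails at once if the grinder is lifted off the worktop or tipped (height (world z) of grinder above 0.012 m or angle between grinder's own z axis and vertical above 0.2 rad).
It fails at once if a thing around the work is disturbed (distance of any of moka, mug, coffee_jar, coffee_jar_lid, brush, small_cup, spoon from where it was at the start of the episode above 0.03 m).
It also fails if it takes over 67 s, if anything falls off the work surface, if the arm or the gripper's body presses on something with over 40 N, if the wrist force passes 120 N, or if a joint passes its speed limit or range.

## Working session

There is one attempt and no reset: what is moved stays moved. The work goes in short steps, Python scripts to look and compute and a tool call to move; the robot and the scene stay as the last step left them, time stands still between calls to the robot, and variables do not carry over. Pictures are saved under pics/ and viewed, at most 10 in all, crops included, and the job is handed in when it is done.

Besides the shell and the picture viewer there is one more tool, called after "Call:" as name(argument=value, ...), one argument or row to a line, values as JSON. servo_tool: Moves the arm, as the interface text tells. Its arguments: {"type":"object","properties":{"deltas":{"type":"array"},"gripper":{"type":"number"},"squeeze":{"type":"number"}},"required":["deltas"]}

```bash
mkdir -p pics; ls; cat > h.py <<'E'
import numpy as np, cv2
from plant import status, eyes, ticket
def grab(n):
    d=eyes.get_image(n); c=d["color"]; f=200/np.tan(np.radians(d["vfov"])/2)
    E=np.array(d["extrinsics"]); z=d["z_map"].astype(float)
    v,u=np.mgrid[:400,:640]
    pc=np.stack([(u-d["cx"])/f*z,(v-d["cy"])/f*z,z],-1)
    P=(pc-E[:3,3])@E[:3,:3]; P[z==0]=np.nan
    return c,P,d
def save(n,c,s=1): cv2.imwrite("pics/"+n+".png",cv2.resize(c[:,:,::-1],None,fx=s,fy=s))
E
python3 - <<'E'
from h import *
s=status.observe(); print({k:np.round(v,3).tolist() for k,v in s.items()})
ims=[]
for n in ("scene","side"):
    c,P,d=grab(n); save(n,c,1.25); np.savez(n+".npz",c=c,P=P)
    print(n,d["vfov"],d["cx"],d["cy"],np.round(d["extrinsics"],3).tolist())
E
```

```text
pics
{'time': 0.0, 'joint_pos': [-1.411, 0.412, -0.013, 1.597, 0.006, 1.134, -0.082], 'joint_vel': [0.001, -0.0, 0.001, 0.0, -0.001, 0.0, 0.0], 'tau': [-0.0, -58.795, 0.642, -29.108, -0.054, 0.018, 0.0], 'position': [141.068, 608.375, 240.51], 'ee_rot': [0.114, 0.994, -0.001, -0.0], 'wrist_force': [-0.001, -0.466, -0.001], 'wrist_torque': [0.004, -0.014, -0.003], 'grasp_force': 0.0, 'width': 1.0}
scene 44.826374640025726 324.4381601032623 202.83643431190703 [[-0.552, -0.834, 0.011, 219.977], [-0.744, 0.486, -0.459, 483.143], [0.377, -0.261, -0.888, 1083.543], [0.0, 0.0, 0.0, 1.0]]
side 47.59739380449575 320.23088851579917 199.98802310710795 [[-0.876, -0.483, 0.005, 447.884], [-0.21, 0.371, -0.905, 208.543], [0.435, -0.793, -0.426, 1147.947], [0.0, 0.0, 0.0, 1.0]]
```

View pics/scene.png

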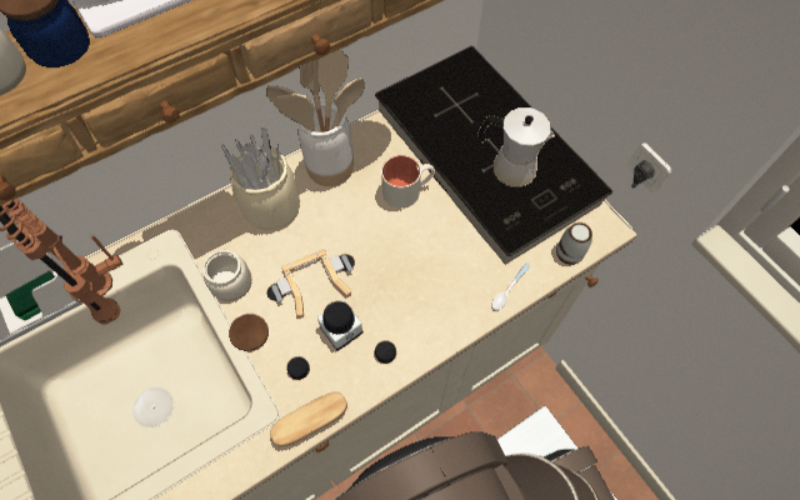

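View pics/side.png

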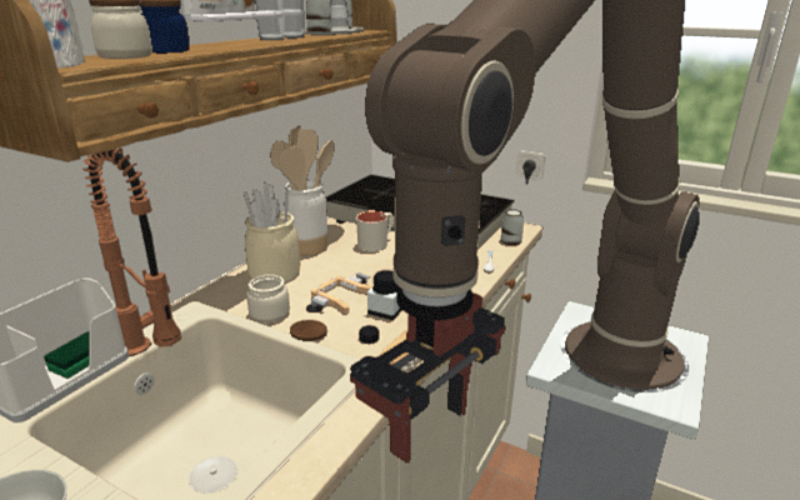

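The scene view (at 1.25x) shows the capped grinder at about (340,322). The frame is at (315,280) with its mouth toward the grinder, two small decoy caps lie at (298,368) and (385,352), and the brush is at (310,418). In the side view the grinder is partly behind the arm. Next I measure the cap, body and rails.

```bash
cat > m.py <<'E'
from h import *
import sys
z=np.load("scene.npz"); c=z["c"]; P=z["P"]
hsv=cv2.cvtColor(c,cv2.COLOR_RGB2HSV)
v,u=np.mgrid[:400,:640]
roi=(u>200)&(u<300)&(v>190)&(v<310)
Z=P[...,2]
def stat(n,m):
    p=P[m]; print(n,m.sum(),np.round(np.nanmean(p,0),1),"rng",np.round(np.nanpercentile(p,[2,98],axis=0),1).tolist()); return p
blk=roi&(hsv[...,2]<70)
top=stat("cap top",blk&(Z>87)&(Z<97)); 
print(cv2.minEnclosingCircle(top[:,:2].astype(np.float32)))
b=stat("body top",roi&(Z>54)&(Z<66)&(hsv[...,1]<80))
bb=stat("body any",roi&(Z>12)&(Z<66)&(hsv[...,2]>80)&(hsv[...,1]<60)&(np.hypot(P[...,0]-top[:,0].mean(),P[...,1]-top[:,1].mean())<55))
print("body rect",cv2.minAreaRect(bb[:,:2].astype(np.float32)), cv2.minAreaRect(b[:,:2].astype(np.float32)))
w=roi&(hsv[...,1]>90)&(Z>13)&(Z<26)&(hsv[...,2]>120)
r=stat("rails",w); print(cv2.minAreaRect(r[:,:2].astype(np.float32)))
# feet
f=roi&(Z>13)&(Z<30)&(hsv[...,1]<60)&(np.hypot(P[...,0]-top[:,0].mean(),P[...,1]-top[:,1].mean())>60); stat("feet",f)
x0,y0=np.nanmin(r[:,0])-60,np.nanmin(r[:,1])-60
print("table Z",np.nanmedian(Z[270:300,270:300]))
# height map top-down, 1px=1mm scatter
fig=np.zeros((360,400,3),np.uint8); cx,cy=top[:,0].mean(),top[:,1].mean()
for q,col in zip(P[roi],c[roi]):
    if np.isnan(q[0]): continue
    i=int(200-(q[1]-cy)) ; j=int(260-(q[0]-cx))
    if q[2]>11: cv2.circle(fig,(i,j),1,tuple(int(t) for t in col),-1)
save("top",fig,1.6); print("centre",cx,cy)
E
python3 m.py
```

```text
cap top 370 [496.2  93.8  92.4] rng [[473.0, 69.4, 88.3], [520.3, 117.7, 96.3]]
((496.70556640625, 93.3825454711914), 27.20787811279297)
body top 228 [484.5  99.5  60.3] rng [[465.0, 60.0, 55.2], [528.6, 125.6, 65.4]]
body any 339 [479.7  98.5  48.7] rng [[464.2, 59.8, 18.4], [527.5, 126.6, 64.1]]
body rect ((497.32672119140625, 92.697021484375), (68.46336364746094, 65.93907928466797), 4.037899494171143) ((498.2491455078125, 92.76213073730469), (66.61405944824219, 65.93907928466797), 4.037899494171143)
rails 376 [621.6  91.9  20.4] rng [[556.5, 37.1, 15.1], [677.2, 151.7, 25.2]]
((623.1463623046875, 133.8385009765625), (206.0009002685547, 122.2749252319336), 85.30692291259766)
feet 572 [572.8 133.5  20.5] rng [[456.1, 4.8, 13.7], [666.6, 221.7, 27.7]]
table Z 1.6162043726097792
centre 496.1553793330329 93.76284089928916
```

View pics/top.png

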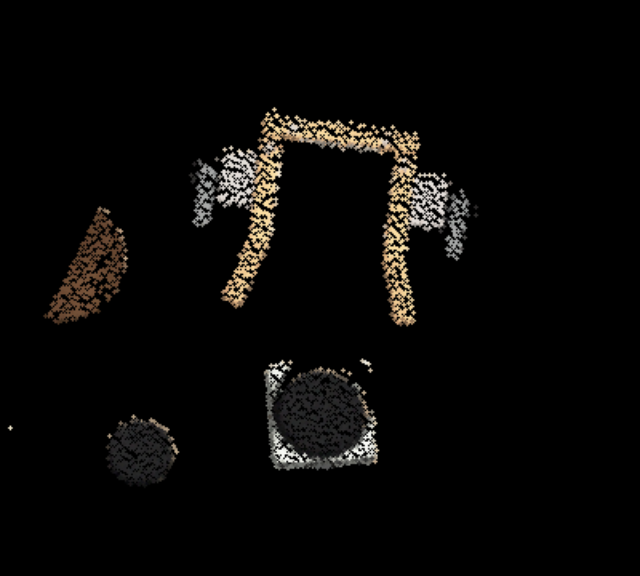

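```bash
cat >> h.py <<'E'
from scipy.spatial.transform import Rotation as R
def go(x,y,z,yaw):
    """tool-frame shift (cm) to xyz with present orientation, then rotvec deg (after shift) so tool y = world y turned by yaw deg, z down"""
    s=status.observe(); A=R.from_quat(s["ee_rot"])
    t=np.radians(yaw); yy=np.array([-np.sin(t),np.cos(t),0]); zz=np.array([0,0,-1.]); xx=np.cross(yy,zz)
    B=R.from_matrix(np.stack([xx,yy,zz],1))
    print("shift cm",np.round(A.inv().apply(np.array([x,y,z])-s["position"])/10,2),"rot deg",np.round((A.inv()*B).as_rotvec(degrees=True),2))
    return B
E
cat > m2.py <<'E'
from h import *
z=np.load("scene.npz"); c=z["c"]; P=z["P"]; hsv=cv2.cvtColor(c,cv2.COLOR_RGB2HSV)
v,u=np.mgrid[:400,:640]; Z=P[...,2]
m=(u>205)&(u<295)&(v>190)&(v<262)&(hsv[...,1]>90)&(Z>16)&(Z<26)&(hsv[...,2]>120)&(P[...,0]>550)&(P[...,1]>20)&(P[...,1]<170)
p=P[m][:,:2]
yaw=np.radians(-7); o=np.array([632.,87.])
for k in range(6):
    X=np.array([np.cos(yaw),np.sin(yaw)]); Y=np.array([-X[1],X[0]]); q=np.stack([(p-o)@X,(p-o)@Y],1)
    sb=(np.abs(q[:,0]-40)<9)&(np.abs(q[:,1])<45); sl=(np.abs(q[:,1]-42)<10)&(q[:,0]>-25)&(q[:,0]<28); sr=(np.abs(q[:,1]+42)<10)&(q[:,0]>-25)&(q[:,0]<28)
    ab=np.polyfit(q[sb,1],q[sb,0],1); al=np.polyfit(q[sl,0],q[sl,1],1); ar=np.polyfit(q[sr,0],q[sr,1],1)
    print(sb.sum(),sl.sum(),sr.sum(),np.degrees([-ab[0],al[0],ar[0]]).round(1),ab[1].round(1),al[1].round(1),ar[1].round(1), "o",o.round(1),np.degrees(yaw).round(2))
    yaw+=np.average([-ab[0],al[0],ar[0]],weights=[3,1,1])*.7
    o=o+X*(ab[1]-40)+Y*(al[1]+ar[1])/2
print("inner/outer back",np.percentile(q[sb,0],[3,97]),"L",np.percentile(q[sl,1],[3,97]),"R",np.percentile(q[sr,1],[3,97]))
print("holder",o,np.degrees(yaw),"mouth",o-75*X)
b=np.array([496.5,93.2]); print("grinder in holder",(b-o)@X,(b-o)@Y)
go(497,93,150,3)
E
python3 m2.py
```

```text
100 45 37 [ 1.3 -0.8 -3.2] 38.4 43.5 -40.1 o [632.  87.] -7.0
102 45 37 [ 0.9 -0.5 -3.2] 39.8 41.6 -41.7 o [630.6  88.9] -6.99
102 45 37 [ 1.1 -0.4 -3.1] 40.0 41.7 -41.6 o [630.5  88.9] -7.11
102 45 37 [ 1.1 -0.3 -3. ] 40.0 41.6 -41.6 o [630.5  88.9] -7.15
102 45 37 [ 1.1 -0.3 -3. ] 40.0 41.6 -41.6 o [630.5  88.9] -7.17
102 45 37 [ 1.1 -0.3 -3. ] 40.0 41.6 -41.6 o [630.5  88.9] -7.17
inner/outer back [34.10882437 46.1756049 ] L [34.68798289 46.10164678] R [-46.70584643 -38.09163102]
holder [630.4729659   88.87911791] -7.170262532455972 mouth [556.05928558  98.23882849]
grinder in holder -133.46484880924183 -12.432205964820357
shift cm [-46.31 -42.16   9.12] rot deg [-8.000e-02 -1.000e-02 -1.605e+01]
```

Call:
servo_tool(
  deltas=[
    [[-2.2,-2.0,0.3,0,0,0],[-2.2,-2.0,0.3,0,0,0],[-2.2,-2.0,0.3,0,0,0],[-2.2,-2.0,0.3,0,0,0],[-2.2,-2.0,0.3,0,0,0],[-2.2,-2.0,0.3,0,0,0],[-2.2,-2.0,0.3,0,0,0],[-2.2,-2.0,0.3,0,0,0],[-2.2,-2.0,0.3,0,0,0],[-2.2,-2.0,0.3,0,0,0],[-2.2,-2.0,0.3,0,0,0],[-2.2,-2.0,0.3,0,0,0],[-2.2,-2.0,0.3,0,0,0],[-2.2,-2.0,0.3,0,0,0],[-2.2,-2.0,0.3,0,0,0],[-2.2,-2.0,0.3,0,0,0],[-2.2,-2.0,0.3,0,0,0],[-2.2,-2.0,0.3,0,0,0],[-2.2,-2.0,0.3,0,0,0],[-2.2,-2.0,0.3,0,0,0]],
  ],
  gripper=0,
  squeeze=10,
)

```text
time: 1.77
position: [479.9, 118.5, 181.1]
ee_rot: [0.114, 0.994, -0.0, -0.0]
wrist_force: [1.1, 1.1, -0.9]
width: 0.999
grasp_force: 0.0
```

```bash
python3 -c "
from h import *
print(status.observe()['position'],status.observe()['joint_pos']); go(497,93,165,4)
c,P,d=grab('wrist'); save('w1',c); np.savez('wrist.npz',c=c,P=P)"
```

```text
[479.8949078  118.48199467 181.07746975] [-0.58750545  0.2574299   0.29473746  1.99315977 -0.09429779  0.904073
  1.09965567]
shift cm [-2.24 -2.1   1.61] rot deg [-0.000e+00 -1.000e-02 -1.704e+01]
```

View pics/w1.png

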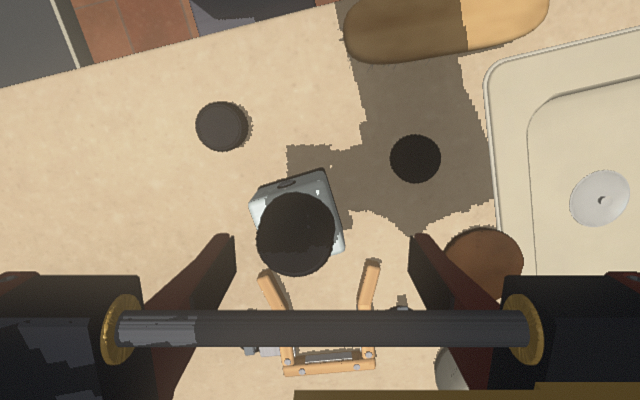

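The wrist view shows the grinder at about (295,225), with its button on the robot-side face. The frame is below it at (330,320), and the two decoy caps are at (222,126) and (415,158). I'll refine the grinder pose from this view.

```bash
python3 - <<'E'
from h import *
z=np.load("wrist.npz"); c=z["c"]; P=z["P"]; Z=P[...,2]
v,u=np.mgrid[:400,:640]; roi=(u>235)&(u<360)&(v>150)&(v<290)
t=P[roi&(Z>88)&(Z<97)]; print("cap",len(t),t.mean(0).round(1),cv2.minEnclosingCircle(t[:,:2].astype(np.float32)))
b=P[roi&(Z>20)&(Z<97)]; print(len(b),cv2.minAreaRect(b[:,:2].astype(np.float32)))
b=P[roi&(Z>56)&(Z<65)]; print(len(b),cv2.minAreaRect(b[:,:2].astype(np.float32)))
f=P[(u>265)&(u<385)&(v>255)&(v<300)&(Z>15)&(Z<26)]; print("rail ends",len(f)); 
for g in (f[f[:,1]>95],f[f[:,1]<95]): print(g.mean(0).round(1),np.round(np.percentile(g,[3,97],axis=0),1).tolist())
go(497,93,52,4)
E
```

```text
cap 4209 [496.6  94.2  90.7] ((497.73388671875, 93.8821029663086), 28.155637741088867)
7406 ((514.17724609375, 81.579345703125), (101.70812225341797, 92.10091400146484), 3.935058116912842)
1593 ((497.57098388671875, 93.579833984375), (64.59048461914062, 65.02033996582031), 4.193990230560303)
rail ends 766
[582.4 142.3  18.8] [[566.3, 131.2, 15.7], [599.1, 152.9, 20.6]]
[568.6  46.9  18.8] [[554.2, 40.9, 15.5], [579.6, 52.0, 20.6]]
shift cm [-1.82 -1.59 12.9 ] rot deg [ -0.15   0.11 -17.35]
```

Call:
servo_tool(
  deltas=[
    [[-1.9,-1.55,0.0,0,0,0],[0,0,1.5,0,0,-5.7],[0,0,1.5,0,0,-5.7],[0,0,1.5,0,0,-5.7],[0,0,1.0,0,0,0],[0,0,0,0,0,0],[0,0,0,0,0,0]],
  ],
)

```text
time: 2.4
position: [494.1, 100.4, 126.1]
ee_rot: [-0.034, 0.999, -0.0, -0.001]
wrist_force: [0.0, -0.1, 0.7]
width: 1.001
grasp_force: 0.0
```

```bash
python3 -c "
from h import *
go(497.5,93.8,52,4)"
```

```text
shift cm [-0.3  -0.67  7.41] rot deg [-0.02 -0.07 -0.14]
```

Call:
servo_tool(
  deltas=[
    [[-0.3,-0.67,0.4,0,0,0],[0,0,1,0,0,0],[0,0,1,0,0,0],[0,0,1,0,0,0],[0,0,1,0,0,0],[0,0,1,0,0,0],[0,0,1,0,0,0],[0,0,1,0,0,0],[0,0,0,0,0,0],[0,0,0,0,0,0]],
  ],
)

```text
time: 3.23
position: [497.5, 93.8, 51.6]
ee_rot: [-0.035, 0.999, -0.0, -0.001]
wrist_force: [-0.2, -0.0, -0.7]
width: 0.996
grasp_force: 0.0
```

Call:
servo_tool(
  deltas=[
    [[0,0,0,0,0,0],[0,0,0,0,0,0],[0,0,0,0,0,0],[0,0,0,0,0,0],[0,0,0,0,0,0],[0,0,0,0,0,0]],
  ],
  gripper=1,
  squeeze=12,
)

```text
time: 3.73
position: [498.3, 93.9, 52.8]
ee_rot: [-0.035, 0.999, 0.0, 0.0]
wrist_force: [-0.6, -0.9, 5.7]
width: 0.748
grasp_force: 12.0
```

```bash
python3 -c "
from h import *
go(630.5-85*.992-0,88.9+85*.125,52,-7.2); go(630.5,88.9,52,-7.2)"
```

```text
shift cm [-4.82  0.23  0.09] rot deg [1.000e-02 5.000e-02 1.124e+01]
shift cm [-13.15  -1.43   0.09] rot deg [1.000e-02 5.000e-02 1.124e+01]
```

Call:
servo_tool(
  deltas=[
    [[-0.8,0.04,0,0,0,0],[-0.8,0.04,0,0,0,0],[-0.8,0.04,0,0,0,0],[-0.8,0.04,0,0,0,0],[-0.8,0.04,0,0,0,0],[-0.8,0.03,0,0,0,0],[0,0,0,0,0,2.8],[0,0,0,0,0,2.8],[0,0,0,0,0,2.8],[0,0,0,0,0,2.8],[0,0,0,0,0,0],[0,0,0,0,0,0]],
  ],
)

```text
time: 4.73
position: [546.0, 99.8, 52.5]
ee_rot: [0.062, 0.998, 0.0, 0.0]
wrist_force: [1.0, -0.2, 2.9]
width: 0.751
grasp_force: 12.0
```

```bash
python3 -c "
from h import *
go(630.5,88.9,52,-7.2)
c,P,d=grab('wrist'); save('w2',c); c,P,d=grab('scene'); np.savez('scene2.npz',c=c,P=P)
c=c[190:310,190:310];save('s2',c,4)"
```

```text
shift cm [-8.52 -0.04  0.06] rot deg [0.01 0.03 0.13]
```

View pics/w2.png

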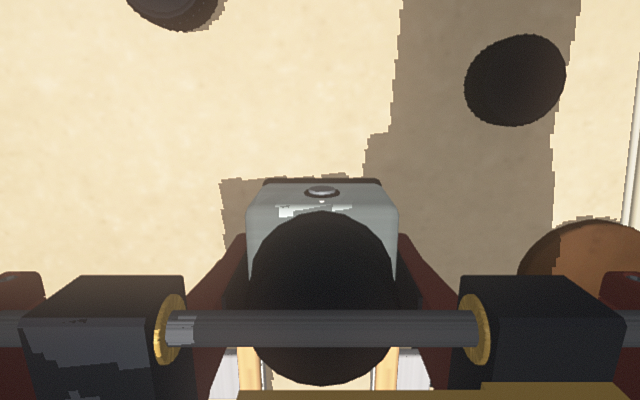

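The wrist view shows the grinder square between the fingers (body columns 247–398). The rails lie on either side, at about columns 248 and 387. I'll slide it in slowly.

Call:
servo_tool(
  deltas=[
    [[-0.5,0,0,0,0,0],[-0.5,0,0,0,0,0],[-0.5,0,0,0,0,0],[-0.5,0,0,0,0,0],[-0.5,0,0,0,0,0],[-0.5,0,0,0,0,0],[-0.5,0,0,0,0,0],[-0.5,0,0,0,0,0],[-0.5,0,0,0,0,0],[-0.5,0,0,0,0,0],[-0.5,0,0,0,0,0],[-0.5,0,0,0,0,0],[0,0,0,0,0,0]],
  ],
)

```text
time: 5.92
position: [604.9, 92.3, 52.4]
ee_rot: [0.062, 0.998, 0.0, -0.001]
wrist_force: [-2.7, 0.0, 4.9]
width: 0.752
grasp_force: 12.0
```

Call:
servo_tool(
  deltas=[
    [[-0.4,0,0,0,0,0],[-0.4,0,0,0,0,0],[-0.4,0,0,0,0,0],[-0.4,0,0,0,0,0],[-0.4,0,0,0,0,0],[-0.3,0,0,0,0,0],[-0.2,0,0,0,0,0],[-0.2,0,0,0,0,0],[0,0,0,0,0,0]],
  ],
)

```text
time: 6.67
position: [630.9, 89.1, 52.4]
ee_rot: [0.062, 0.998, 0.0, -0.001]
wrist_force: [-3.5, 0.9, 6.8]
width: 0.751
grasp_force: 12.0
```

```bash
python3 -c "
from h import *
go(630.5,88.9,52,-7.2)
c,P,d=grab('wrist'); save('w3',c)"
```

```text
shift cm [ 0.04 -0.02  0.04] rot deg [ 0.01 -0.15  0.12]
```

View pics/w3.png

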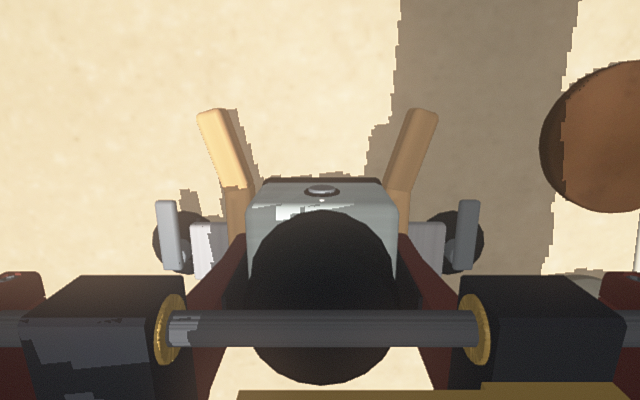

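The grinder sits straight between the rails, with the mouth ends at (213,115) and (425,115). There is no hard contact yet, so I'll push on until the back rail stops it.

Call:
servo_tool(
  deltas=[
    [[-0.15,0,0,0,0,0],[-0.15,0,0,0,0,0],[-0.1,0,0,0,0,0],[0,0,0,0,0,0]],
  ],
)

```text
time: 7.05
position: [634.2, 88.7, 52.3]
ee_rot: [0.062, 0.998, 0.0, -0.002]
wrist_force: [-6.3, 0.3, 8.9]
width: 0.75
grasp_force: 12.0
```

Call:
servo_tool(
  deltas=[
    [[-0.15,0,0,0,0,0],[-0.15,0,0,0,0,0],[-0.1,0,0,0,0,0],[0,0,0,0,0,0],[0,0,0,0,0,0]],
  ],
)

```text
time: 7.47
position: [636.2, 88.5, 51.8]
ee_rot: [0.062, 0.998, 0.0, -0.004]
wrist_force: [-11.3, 0.6, 9.9]
width: 0.75
grasp_force: 12.0
```

```bash
python3 - <<'E'
from h import *
s=status.observe(); print(s["position"],s["wrist_force"],s["wrist_torque"])
c,P,d=grab("scene"); hsv=cv2.cvtColor(c,cv2.COLOR_RGB2HSV); save("s4",c[160:300,180:340],4)
c,P,d=grab("wrist"); Z=P[...,2]; v,u=np.mgrid[:400,:640]
m=(v>170)&(v<300)&(u>235)&(u<410)&(Z>55)&(Z<64)
b=P[m][:,:2]; X=np.array([np.cos(np.radians(-7.2)),np.sin(np.radians(-7.2))]);Y=np.array([-X[1],X[0]])
q=np.stack([(b-[630.5,88.9])@X,(b-[630.5,88.9])@Y],1); print(len(q),np.percentile(q,[1,99],axis=0).round(1))
E
```

```text
[636.24600058  88.47894701  51.77197759] [-11.31378712   0.5685925    9.85965155] [0.21115155 2.45901838 0.00339953]
5564 [[-30.7 -34. ]
 [  3.   35.4]]
```

View pics/s4.png

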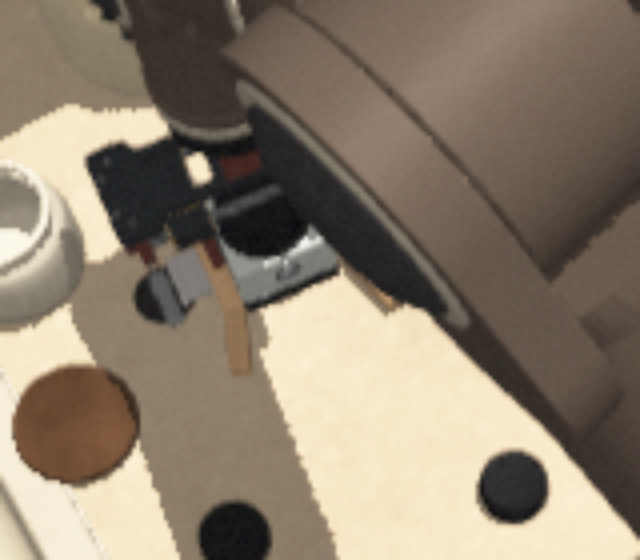

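The front edge of the body measures x = -30.7 in the frame (home would be -33), and contact force is building. I'll push once more with a firmer grip.

Call:
servo_tool(
  deltas=[
    [[0,0,0,0,0,0],[-0.15,0,0,0,0,0],[-0.15,0,0,0,0,0],[-0.1,0,0,0,0,0],[0,0,0,0,0,0],[0,0,0,0,0,0],[0,0,0,0,0,0]],
  ],
  squeeze=25,
)

```text
time: 8.15
position: [637.3, 88.4, 51.6]
ee_rot: [0.061, 0.998, 0.0, -0.007]
wrist_force: [-21.1, 2.1, 18.6]
width: 0.751
grasp_force: 25.0
```

Call:
servo_tool(
  deltas=[
    [[0,0,0,0,0,0],[0,0,0,0,0,0],[0,0,0,0,0,0],[0.3,0,0,0,0,0],[0,0,-0.8,0,0,0],[0,0,-0.8,0,0,0],[0,0,-0.8,0,0,0],[0,0,-0.8,0,0,0],[0,0,0,0,0,0],[0,0,0,0,0,0]],
  ],
  gripper=0,
)

```text
time: 8.98
position: [641.5, 87.8, 85.4]
ee_rot: [0.062, 0.998, 0.0, 0.001]
wrist_force: [0.6, -0.5, -0.4]
width: 1.002
grasp_force: 0.0
```

```bash
cat > cap.py <<'E'
from h import *
s=status.observe(); print("pos",s["position"].round(1) if hasattr(s["position"],"round") else s["position"],"j",np.round(s["joint_pos"],2))
c,P,d=grab("wrist"); Z=P[...,2]; v,u=np.mgrid[:400,:640]
m=(v>160)&(v<300)&(u>225)&(u<420)
t=P[m&(Z>55)&(Z<64)][:,:2]
X=np.array([np.cos(np.radians(-7.2)),np.sin(np.radians(-7.2))]);Y=np.array([-X[1],X[0]])
q=np.stack([(t-[630.5,88.9])@X,(t-[630.5,88.9])@Y],1); print("body",len(q),np.percentile(q,[1,99],axis=0).round(1).tolist())
hsv=cv2.cvtColor(c,cv2.COLOR_RGB2HSV)
k=P[(v>160)&(v<395)&(u>225)&(u<420)&(Z>86)&(Z<98)]; k=k[np.hypot(k[:,0]-635,k[:,1]-88)<36]
if len(k): print("cap",len(k),np.median(k[:,2]),cv2.minEnclosingCircle(k[:,:2].astype(np.float32)),"min/max along X",np.percentile((k[:,:2]-[630.5,88.9])@X,[.5,99.5]),"Y",np.percentile((k[:,:2]-[630.5,88.9])@Y,[.5,99.5]))
save("w5",c)
E
python3 cap.py
```

```text
pos [641.5  87.8  85.4] j [-0.4   0.62  0.27  1.7  -0.2   0.85  1.41]
body 3404 [[-30.8, -31.7], [-0.4, 32.5]]
cap 11785 90.72020939186685 ((632.3585815429688, 89.02062225341797), 28.942949295043945) min/max along X [-25.6528627   25.11669058] Y [-26.33710005  27.23550735]
```

View pics/w5.png

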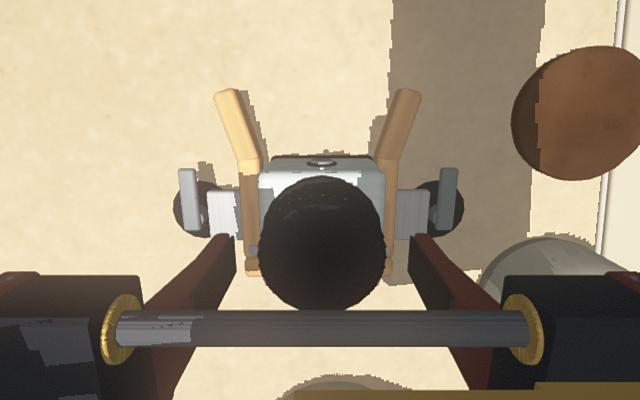

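The wrist view shows the grinder square against the back of the frame and the cap at about (322,243). The fitted circle has radius 28.9 mm and its centre is at (632.4, 89.0). Next I centre the tool on the cap and pre-turn it to leave wrist room both ways.

```bash
python3 -c "
from h import *
go(632.4,89,85,-7.2)"
```

```text
shift cm [ 0.87  0.01 -0.03] rot deg [0.02 0.04 0.05]
```

Call:
servo_tool(
  deltas=[
    [[0.45,0,0,0,0,0],[0.42,0,0,0,0,0],[0,0,0,0,0,-6],[0,0,0,0,0,-6],[0,0,0,0,0,-6],[0,0,0,0,0,-6],[0,0,0,0,0,-6],[0,0,0,0,0,0],[0,0,0,0,0,0]],
  ],
  gripper=0,
)

```text
time: 9.78
position: [631.8, 88.7, 84.0]
ee_rot: [-0.196, 0.981, 0.0, -0.0]
wrist_force: [0.5, -0.1, -0.5]
width: 0.999
grasp_force: 0.0
```

Call:
servo_tool(
  deltas=[
    [[0,0,0,0,0,0],[0,0,0,0,0,0],[0,0,0,0,0,0],[0,0,0,0,0,0],[0,0,0,0,0,0],[0,0,0,0,0,0],[0,0,0,0,0,0]],
  ],
  gripper=1,
  squeeze=25,
)

```text
time: 10.37
position: [632.2, 88.9, 84.3]
ee_rot: [-0.198, 0.98, 0.0, -0.0]
wrist_force: [-0.4, -0.6, 0.5]
width: 0.664
grasp_force: 25.0
```

```bash
python3 -c "
from h import *
s=status.observe(); print({k:np.round(s[k],2) for k in ('position','joint_pos','wrist_force','wrist_torque','width')}); go(632.4,89,85,-7.2)"
```

```text
{'position': array([632.23,  88.89,  84.31]), 'joint_pos': array([-0.31,  0.6 ,  0.13,  1.71, -0.1 ,  0.84,  1.84]), 'wrist_force': array([-0.4 , -0.58,  0.45]), 'wrist_torque': array([ 0.09, -0.05,  0.01]), 'width': np.float64(0.66)}
shift cm [-0.02  0.   -0.07] rot deg [ 0.   -0.   30.04]
```

Call:
servo_tool(
  deltas=[
    [[0,0,0,0,0,3],[0,0,0,0,0,3],[0,0,0,0,0,3],[0,0,0,0,0,3],[0,0,0,0,0,3],[0,0,0,0,0,3],[0,0,0,0,0,3],[0,0,0,0,0,3],[0,0,0,0,0,0]],
  ],
)

```text
time: 11.12
position: [630.8, 87.2, 84.4]
ee_rot: [0.011, 1.0, -0.001, -0.002]
wrist_force: [-6.0, -3.9, 5.3]
width: 0.661
grasp_force: 25.0
```

```bash
python3 -c "
from h import *
s=status.observe(); print({k:np.round(s[k],2) for k in ('position','joint_pos','wrist_force','wrist_torque','width')}); go(632.4,89,85,-7.2)"
```

```text
{'position': array([630.8 ,  87.17,  84.35]), 'joint_pos': array([-0.38,  0.6 ,  0.24,  1.72, -0.18,  0.85,  1.49]), 'wrist_force': array([-5.98, -3.93,  5.33]), 'wrist_torque': array([-0.93,  1.27,  0.5 ]), 'width': np.float64(0.66)}
shift cm [-0.16  0.19 -0.07] rot deg [-0.14 -0.17  5.89]
```

Call:
servo_tool(
  deltas=[
    [[0,0,-0.05,0,0,3],[0,0,-0.05,0,0,3],[0,0,0,0,0,3],[0,0,0,0,0,3]],
  ],
)

```text
time: 11.45
position: [631.9, 87.2, 85.1]
ee_rot: [0.115, 0.993, -0.001, -0.0]
wrist_force: [-2.3, -3.8, 0.7]
width: 0.664
grasp_force: 25.0
```

```bash
cat > st.py <<'E'
from h import *
s=status.observe(); print({k:np.round(s[k],2).tolist() for k in ('position','joint_pos','wrist_force','wrist_torque','width')}); go(632.4,89,85,-7.2)
E
python3 st.py; python3 cap.py
```

```text
{'position': [631.93, 87.23, 85.07], 'joint_pos': [-0.42, 0.61, 0.3, 1.72, -0.22, 0.85, 1.31], 'wrist_force': [-2.31, -3.75, 0.74], 'wrist_torque': [-0.96, 0.49, 0.71], 'width': 0.66}
shift cm [-0.01  0.18  0.01] rot deg [-0.13 -0.03 -6.04]
pos [631.9  87.2  85.1] j [-0.42  0.61  0.3   1.72 -0.22  0.85  1.31]
body 3291 [[-34.8, -32.2], [-5.0, 31.9]]
cap 11329 91.02136917277925 ((627.6928100585938, 89.73249816894531), 33.53517150878906) min/max along X [-28.57725483  16.85382377] Y [-30.87168868  31.67574326]
```

The cap top rose only 0.3 mm after 36° where the thread would give 1.9 mm, and the torque climbed to 0.7 N m. Clockwise looks like the wrong way, so I'll try counter-clockwise.

Call:
servo_tool(
  deltas=[
    [[0,0,0.02,0,0,-4],[0,0,0.02,0,0,-4],[0,0,0.02,0,0,-4],[0,0,0.02,0,0,-4],[0,0,0,0,0,-4],[0,0,0,0,0,-4],[0,0,0,0,0,0]],
  ],
)

```text
time: 12.08
position: [632.5, 88.5, 84.8]
ee_rot: [-0.096, 0.995, 0.0, 0.0]
wrist_force: [-0.5, -2.1, 1.4]
width: 0.662
grasp_force: 25.0
```

```bash
python3 st.py
```

```text
{'position': [632.47, 88.51, 84.8], 'joint_pos': [-0.34, 0.6, 0.19, 1.71, -0.14, 0.84, 1.67], 'wrist_force': [-0.46, -2.14, 1.4], 'wrist_torque': [-0.22, 0.09, 0.02], 'width': 0.66}
shift cm [-0.    0.05 -0.02] rot deg [1.000e-02 2.000e-02 1.825e+01]
```

Call:
servo_tool(
  deltas=[
    [[0,0,0,0,0,-4],[0,0,-0.02,0,0,-4],[0,0,-0.02,0,0,-4],[0,0,-0.02,0,0,-4],[0,0,-0.02,0,0,-4],[0,0,-0.02,0,0,-4],[0,0,-0.02,0,0,-4],[0,0,0,0,0,0]],
  ],
)

```text
time: 12.75
position: [632.4, 88.8, 85.9]
ee_rot: [-0.333, 0.943, 0.0, 0.0]
wrist_force: [-0.4, -0.9, 1.2]
width: 0.663
grasp_force: 25.0
```

```bash
python3 st.py; python3 cap.py
```

```text
{'position': [632.43, 88.83, 85.92], 'joint_pos': [-0.26, 0.59, 0.06, 1.71, -0.05, 0.84, 2.07], 'wrist_force': [-0.44, -0.92, 1.21], 'wrist_torque': [-0.0, -0.0, 0.0], 'width': 0.66}
shift cm [-0.01  0.02  0.09] rot deg [2.000e-02 3.000e-02 4.612e+01]
pos [632.4  88.8  85.9] j [-0.26  0.59  0.06  1.71 -0.05  0.84  2.07]
body 3352 [[-33.8, -35.6], [25.8, 16.9]]
cap 11407 91.77370076115562 ((631.6536865234375, 85.43055725097656), 34.72144317626953) min/max along X [-27.77042941  26.06659125] Y [-31.79058449  24.85745506]
```

Counter-clockwise turns freely with no torque, 52° from the clockwise stop, so the thread is right-handed. I'll keep going and follow the climb.

Call:
servo_tool(
  deltas=[
    [[0,0,-0.02,0,0,-4],[0,0,-0.02,0,0,-4],[0,0,-0.02,0,0,-4],[0,0,-0.02,0,0,-4],[0,0,-0.02,0,0,-4],[0,0,-0.03,0,0,-4],[0,0,-0.02,0,0,-4],[0,0,-0.02,0,0,-4],[0,0,0,0,0,0]],
  ],
)

```text
time: 13.55
position: [632.4, 88.8, 87.8]
ee_rot: [-0.58, 0.815, -0.0, 0.0]
wrist_force: [-0.5, -1.0, 3.2]
width: 0.661
grasp_force: 25.0
```

```bash
python3 st.py
```

```text
{'position': [632.44, 88.78, 87.79], 'joint_pos': [-0.16, 0.59, -0.08, 1.7, 0.06, 0.85, 2.54], 'wrist_force': [-0.54, -0.98, 3.15], 'wrist_torque': [-0.21, 0.16, 0.0], 'width': 0.66}
shift cm [-0.02  0.01  0.28] rot deg [-0.000e+00  3.000e-02  7.803e+01]
```

Call:
servo_tool(
  deltas=[
    [[0,0,-0.03,0,0,-3],[0,0,-0.03,0,0,-3],[0,0,0,0,0,-3],[0,0,0,0,0,0]],
  ],
)

```text
time: 13.88
position: [632.3, 88.8, 88.3]
ee_rot: [-0.641, 0.768, 0.0, 0.0]
wrist_force: [-0.7, -1.4, 3.5]
width: 0.662
grasp_force: 25.0
```

```bash
python3 st.py
```

```text
{'position': [632.28, 88.83, 88.27], 'joint_pos': [-0.13, 0.59, -0.12, 1.7, 0.09, 0.86, 2.67], 'wrist_force': [-0.65, -1.38, 3.52], 'wrist_torque': [-0.08, 0.35, -0.01], 'width': 0.66}
shift cm [-0.02 -0.01  0.33] rot deg [1.000e-02 1.000e-02 8.693e+01]
```

Call:
servo_tool(
  deltas=[
    [[0,0,-0.02,0,0,-3],[0,0,-0.02,0,0,-3],[0,0,0,0,0,0]],
  ],
)

```text
time: 14.13
position: [632.0, 89.0, 88.3]
ee_rot: [-0.68, 0.733, 0.0, -0.0]
wrist_force: [-1.6, 0.9, 2.1]
width: 0.665
grasp_force: 25.0
```

```bash
python3 st.py
```

```text
{'position': [631.97, 88.96, 88.34], 'joint_pos': [-0.11, 0.6, -0.15, 1.69, 0.11, 0.86, 2.76], 'wrist_force': [-1.58, 0.94, 2.14], 'wrist_torque': [0.05, 0.46, 0.01], 'width': 0.66}
shift cm [-0.01 -0.04  0.33] rot deg [ 4.000e-02 -2.000e-02  9.291e+01]
```

Call:
servo_tool(
  deltas=[
    [[0,0,0,0,0,2],[0,0,-0.1,0,0,0],[0,0,-0.1,0,0,0],[0,0,-0.1,0,0,0],[0,0,0,0,0,0]],
  ],
)

```text
time: 14.55
position: [632.3, 88.9, 91.5]
ee_rot: [-0.668, 0.744, -0.0, 0.0]
wrist_force: [-0.7, 0.2, -1.6]
width: 0.662
grasp_force: 25.0
```

```bash
python3 st.py
```

```text
{'position': [632.31, 88.89, 91.51], 'joint_pos': [-0.12, 0.59, -0.14, 1.69, 0.1, 0.86, 2.73], 'wrist_force': [-0.67, 0.22, -1.57], 'wrist_torque': [0.08, 0.12, 0.03], 'width': 0.66}
shift cm [-0.01 -0.01  0.65] rot deg [-0.000e+00  1.000e-02  9.101e+01]
```

The wrist load is only -1.6 N, which is the cap alone, so the thread is free. I'll lift straight up.

Call:
servo_tool(
  deltas=[
    [[0,0,-0.2,0,0,0],[0,0,-0.3,0,0,0],[0,0,0,0,0,0]],
  ],
)

```text
time: 14.8
position: [632.5, 88.8, 97.1]
ee_rot: [-0.668, 0.744, -0.0, 0.0]
wrist_force: [-0.4, 0.5, -0.1]
width: 0.661
grasp_force: 25.0
```

Call:
servo_tool(
  deltas=[
    [[0,0,-0.6,0,0,0],[0,0,-0.6,0,0,0],[0,0,-0.6,0,0,0],[0,0,-0.6,0,0,0],[0,0,-0.6,0,0,0],[0,0,-0.6,0,0,0],[0,0,-0.6,0,0,0],[0,0,-0.6,0,0,0],[0,0,-0.6,0,0,0],[0,0,-0.6,0,0,0],[0,0,0,0,0,0],[0,0,0,0,0,0],[0,0,0,0,0,0],[0,0,0,0,0,0]],
  ],
)

```text
time: 15.97
position: [632.0, 88.7, 156.0]
ee_rot: [-0.668, 0.744, 0.0, -0.0]
wrist_force: [0.1, -0.0, -1.4]
width: 0.659
grasp_force: 25.0
```

```bash
python3 - <<'E'
from h import *
s=status.observe(); print(s["position"],s["wrist_force"],s["width"],s["grasp_force"])
c1,P1,_=grab("wrist"); c2,P2,_=grab("side"); c3,P3,_=grab("scene")
np.savez("fin.npz",c1=c1,P1=P1,c2=c2,P2=P2,c3=c3,P3=P3)
im=np.zeros((600,800,3),np.uint8)
im[:250,:400]=cv2.resize(c1,(400,250)); im[:250,400:]=cv2.resize(c2,(400,250))
im[250:600,:400]=cv2.resize(c3[170:310,190:350],(400,350)); im[250:600,400:]=cv2.resize(c2[160:300,230:390],(400,350))
save("fin",im)
E
```

```text
[632.02727879  88.68428786 156.02392092] [ 0.1193794  -0.02190993 -1.37629743] 0.6592351284652029 24.99517972144531
```

View pics/fin.png

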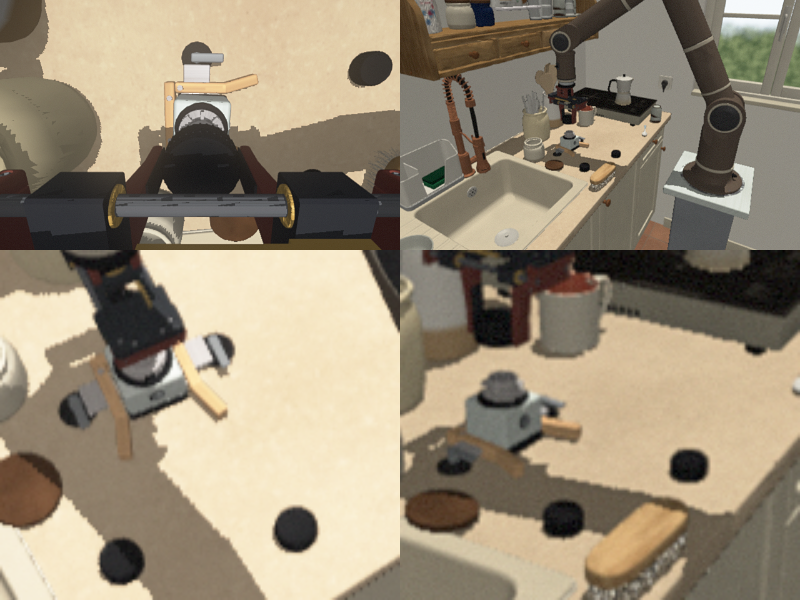

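The mosaic shows the cap held upright above the grinder. The bare neck is at about (150,365) in the scene crop and the body stands in the frame. I'll check the grinder's position and squareness before handing in.

```bash
python3 - <<'E'
from h import *
z=np.load("fin.npz")
X=np.array([np.cos(np.radians(-7.2)),np.sin(np.radians(-7.2))]);Y=np.array([-X[1],X[0]])
A=[]
for i in "132":
    c,P=z["c"+i],z["P"+i]; hsv=cv2.cvtColor(c,cv2.COLOR_RGB2HSV)
    q=np.stack([(P[...,:2]-[630.5,88.9])@X,(P[...,:2]-[630.5,88.9])@Y],-1)
    m=(P[...,2]>55)&(P[...,2]<64)&(np.hypot(q[...,0],q[...,1])<52)&(hsv[...,1]<60)&(hsv[...,2]>90)
    b=q[m]; print(i,len(b),np.percentile(b,[1,99],axis=0).round(1).tolist(),cv2.minAreaRect(b.astype(np.float32)) if len(b)>5 else "")
    # front edge line: min x per y bin
    e=[(y,np.min(b[np.abs(b[:,1]-y)<2,0])) for y in range(-26,27,4) if (np.abs(b[:,1]-y)<2).sum()>2]
    if len(e)>4:
        k=np.polyfit(*np.array(e).T,1); print(" front edge",k[1].round(1),"yaw deg",np.degrees(-k[0]).round(1))
    m=(P[...,2]>82)&(P[...,2]<90)&(np.hypot(q[...,0],q[...,1])<30); n=q[m]
    if len(n)>10: print(" neck rim",len(n),cv2.minEnclosingCircle(n.astype(np.float32)))
    w=(P[...,2]>10)&(P[...,2]<26)&(hsv[...,1]>90)&(q[...,0]>25)&(q[...,0]<60)&(np.abs(q[...,1])<45)
    if w.sum()>10: print(" back rail x",w.sum(),np.percentile(q[w][:,0],[2,50,98]).round(1))
E
```

```text
1 1459 [[-32.1, -35.0], [33.0, 3.7]] ((0.17847442626953125, -13.657575607299805), (43.39793395996094, 65.75373077392578), 89.29401397705078)
 front edge -31.9 yaw deg -1.9
 neck rim 168 ((1.1936311721801758, -14.224029541015625), 11.506422996520996)
 back rail x 1163 [30.9 42.9 48.6]
3 133 [[-33.0, -34.2], [30.7, 30.3]] ((0.04485321044921875, -2.55078125), (65.06267547607422, 66.14960479736328), 87.7964096069336)
 front edge -31.8 yaw deg -2.4
 neck rim 20 ((-16.730327606201172, -3.175593376159668), 14.159113883972168)
 back rail x 30 [27.9 39.4 47.4]
2 90 [[-35.2, -32.2], [30.0, 31.2]] ((-2.0548744201660156, -0.3610687255859375), (68.10106658935547, 63.640995025634766), 0.9522849321365356)
 front edge -33.1 yaw deg -1.7
 neck rim 61 ((-0.6129580140113831, 0.4321567416191101), 19.669979095458984)
 back rail x 21 [26.8 38.8 46.3]
```

The grinder moved only about 1 mm off home (6 mm allowed) and is about 2° out of square (7° allowed). The cap is held about 70 mm above its seat. Handing in.

```bash
python3 -c "
from plant import ticket
print(ticket.job_done())"
```

```text
the job is handed in; nothing more can be done
None
```

The grinder is home in the frame, and I unscrewed the right-hand-thread cap and handed the job in at about 16 s, with the cap held upright about 7 cm above its seat; no verdict was shown.

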